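# Reverse the ratchet and wind it back

## Task

The ratchet wrench on the clamp bolt is still set to loosen. Flip its direction lever fully over to the other side, then swing the wrench handle anticlockwise (seen from above) until it rests at the stop post. It must free-wheel that way: the bolt itself must not turn.

Things in the scene. Friction and masses are not known exactly. Their poses are not given: they have to be found in the camera images.
- fixture: Round dark steel holding plate, 250 mm across and 12 mm thick, fixed to the bench; a cast bearing retainer is clamped on it by an upright bolt. Origin: underside of the plate, on the bolt axis; z up. Two upright steel posts (14 mm thick, tops 104 mm above the bench, 100 mm from the bolt axis) are the stops on either side of the wrench neck.
- wrench_grip (a point): Point in the middle of the wrench's round grip, on its centreline, 91 mm above the bench and 170 mm from the bolt axis. Its x axis points outward along the handle, away from the bolt; z up. The grip is a level steel bar of 22 mm diameter, from 115 to 230 mm from the bolt axis; nothing lies close to it. The wrench head (80 mm across, top 105.5 mm above the bench) surrounds the bolt, whose hex with a brass line across its end stands 19 mm above the head.
- wrench (a joint): Swing of the wrench handle about the upright bolt axis, rad, growing anticlockwise seen from above. Stops: -0.15 and 1.05 (neck against a post). It starts between 0 and 0.25 and must finish at the 1.05 stop. Free-wheeling takes about 1 to 2 N at the grip; if the ratchet is set wrongly it drags the bolt along, about 4 N. It stays where it is left.
- lever_tip (a point): Point 5.5 mm below the top edge of the direction lever, near its free end, 35 mm from the lever's upright pivot. The lever is an upright dark steel thumb paddle on top of the wrench head: 9 mm thick, 42 mm from pivot to end, standing 106.5 to 124.5 mm above the bench; its pivot is on the handle's centreline, 42 mm from the bolt axis on the grip side. This point's x axis runs from the pivot towards the lever's free end (roughly towards the grip); z up.
- lever (a joint): Angle of the direction lever relative to the wrench, rad, growing anticlockwise seen from above; 0 is in line with the handle. Stops at +0.45 (loosen: the wrench drives the bolt anticlockwise; it starts near here) and -0.45 (tighten: the wrench drives clockwise and free-wheels anticlockwise). Pushing the paddle near its end takes about 1 to 2 N; it stays where it is left. Pressed hard against its stop (over about 6 N) it would turn the whole wrench.
- bolt (a joint): Turn of the clamp bolt about its upright axis, rad, anticlockwise positive; starts at 0 and must stay there. It is stiff.

How it is judged (in metres and radians):
On the way, in this order (a step that is already met when the one before it is completed fails the run):
1. the direction lever is flipped over to the tighten side while the handle is still on its starting side (value of joint lever below -0.28 rad and value of joint wrench below 0.6 rad), for 0.2 s.
2. the handle has swung anticlockwise to the stop (value of joint wrench above 0.87 rad), for 0.2 s.
At the end, for the whole second after the job is handed in: The lever is within 10 degrees of its tighten stop (below -0.28 rad), the handle within 10 degrees of the anticlockwise stop post (above 0.87 rad), and the bolt within 15 degrees (0.26 rad) of where it started (value of joint lever below -0.28 rad and value of joint wrench above 0.87 rad and value of joint bolt between -0.26 and 0.26 rad); the robot touches nothing.
It fails at once if the bolt is turned by more than 15 degrees either way (value of joint bolt above 0.26 rad or value of joint bolt below -0.26 rad).
It also fails if it takes over 42 s, if anything falls off the work surface, if the arm or the gripper's body presses on something with over 40 N, if the wrist force passes 120 N, or if a joint passes its speed limit or range.

## Robot

A 7-joint arm with a two-finger parallel gripper is mounted at the origin on a cart in front of the work surface, level with it; the furniture and walls round the work are solid. World frame = base frame: x ahead of the robot, y to its left, z up, the work surface at z = 0. Lengths are in m, angles in degrees, forces in N, time in s.
With the tool pointing down it reaches from about 0.425 to 0.875 m from the base axis. Payload 4.7 kg.
Tool frame: the origin (TCP) lies midway between the tips of the shut fingers; the grasp point (between the pads) lies 19 mm behind it; z points along the fingers, y is the direction in which the jaws open and shut (so a half turn about z gives the same grasp; the last joint's range is limited). The gripper opens to 87 mm and grips with 3 to 60 N. Pads are 19 mm wide; open, the fingers measure 117 mm over their backs; the gripper's body (75 mm by 190 mm) begins 51 mm behind the grasp point.
Start: joints at [-64.166, 18.392, -4.016, 83.108, 1.295, 78.541, -3.26], TCP at [0.275, 0.589, 0.223] pointing down, gripper open.
Joint ranges: [-163.93, 163.93], [-17.29, 119.83], [-79.2, 71.16], [3.27, 140.29], [-89.18, 269.18], [5.43, 117.66], [-154.24, 154.24]. Speed limits (degrees/s): [147.25, 147.25, 180, 180, 180, 180, 180].

## Interface

Orientations are given as [roll, pitch, yaw] about the fixed x, y, z axes, in that order (R = Rz(yaw) Ry(pitch) Rx(roll)).
In Python, from cell import env gives the robot as it stands.
- The arm moves only by the tool apply_moves, never from a script. Its argument "targets" is a list of rows, each a list of 2 entries, a list of its own where there are three numbers: the shift along the world's x, y, z in mm, then the turn, a rotation vector about the world's x, y, z in rad. A call has 1 to 8 rows; each row is the pose to reach, as a shift and turn from the pose commanded when the call began; what a row does not reach only later rows make up. A row lasts 1/10 s, in which the tool goes at most 50 mm and 8.59 degrees, less where a joint would pass 70% of its speed; a pose out of reach is approached as far as the arm can. A call with a gripper value outside its range is refused whole. "hand" is the finger opening in mm, from 0 to 87, set as the call begins (left out, the last holds). The fingers move at their own pace and stop on an object; "squeeze" is the grip in N (left out, the last holds). Time passes only in rows, so rows that repeat a pose let the fingers close. It gives the time, the measured TCP pose, the force and the opening at its end, in the units of the state.
- env.get_obs(): the state, without advancing time (a new reading comes with each control period).
- env.read_camera(name): name is "scene" or "side" or "wrist"; returns a dict with "image" (480x640x3 uint8, red, green, blue), "camera_matrix" (3x3 intrinsics, pixels), "k1" (the pictures are not rectified: a ray, as slopes to the right and down, at radius r is drawn at 1 + k1 r^2 times it, then the intrinsics apply), "camera_from_world" (4x4, takes a point from world to camera coordinates); the wrist camera has in their place "mount" (4x4, takes a point from camera to tool coordinates, whose origin is the TCP and whose axes are the flange's). Camera axes: x right, y down, z forward; pixel columns grow to the right and rows downward; lengths in m; the calibration is good to about 2 mm. A picture is of the moment at which its call begins: read the wrist's pose just before it. There is no depth.
- env.sign_off(): hands the job in, once; it reports no verdict.
Trained networks look in a picture, given as the dict that the camera call returned (one of the last four; its "shot" number tells which), for a name from the list of things; names that differ only in an ending like _2 or _b are one class to them, and where a whole thing is asked for, a point or a joint stands for the part that bears it (a point fixed in the world has none). Each returns a list of dicts, best first, with "conf" (0 to 1); they miss things now and then, are a little off and sometimes report something else, mostly with a low value. They report only what shows in the picture. A call takes as long as a camera call.
- env.regions_of(picture, target): "region" (480x640 bool, what is visible of it) and "rect" ([left, top, right, bottom] in pixels, round what is visible of it).
The state is a dict: "time_s": time; "qpos": joint angles; "joint_velocities": joint speeds; "effort": joint torques, N m; "tool_pos": TCP position; "tool_rot": TCP orientation; "force": force on the tool from outside, world axes, zero at the start; "wrist_torque": the same for the moment, N m; "grip_width": finger opening in m.
Only numpy, scipy, OpenCV 4.12 (cv2) and the standard library are available. Lean on these libraries where they do the work, as an engineer would, in place of code of your own. Each camera call takes 0.05 s, during which the arm holds its last target. There are 200 camera calls.

## Working session

There is one attempt and no reset: what is moved stays moved. The work goes in short steps, Python scripts to look and compute and a tool call to move; the robot and the scene stay as the last step left them, time stands still between calls to the robot, and variables do not carry over. Pictures are saved under pics/ and viewed, about 8 in all and at most 12, crops included, and the job is handed in when it is done.

Besides the shell and the picture viewer there is one more tool, called as a command line: name --argument value ..., lists and objects as JSON in quotes. apply_moves: Moves the arm, as the interface text tells. Its arguments: {"type":"object","properties":{"targets":{"type":"array","items":{"type":"array"}},"hand":{"type":"number"},"squeeze":{"type":"number"}},"required":["targets"]}

```bash
mkdir -p pics; ls; cat > h.py <<'E'
import numpy as np, cv2
from cell import env
def ray(p,uv):
    K=p["camera_matrix"];k=p["k1"];d=np.array([(uv[0]-K[0][2])/K[0][0],(uv[1]-K[1][2])/K[1][1]]);s=d.copy()
    for _ in range(20): s=d/(1+k*(s@s))
    return np.r_[s,1]
def onplane(p,uv,z):
    T=np.array(p["camera_from_world"]);R=T[:3,:3];c=-R.T@T[:3,3];r=R.T@ray(p,uv)
    return c+r*(z-c[2])/r[2]
def proj(p,X):
    T=np.array(p["camera_from_world"]);K=p["camera_matrix"];c=T[:3,:3]@X+T[:3,3];s=c[:2]/c[2];s=s*(1+p["k1"]*(s@s))
    return np.array([K[0][0]*s[0]+K[0][2],K[1][1]*s[1]+K[1][2]])
def save(n,im): cv2.imwrite("pics/"+n,np.ascontiguousarray(im[...,::-1]))
E
python3 - <<'E'
from h import *
o=env.get_obs();print(o)
for n in("scene","side"):
    p=env.read_camera(n);save(n+"0.png",p["image"]);T=np.array(p["camera_from_world"]);print(n,-T[:3,:3].T@T[:3,3])
    for t,z in(("fixture",.006),("wrench",.091),("wrench_grip",.091),("lever",.115),("lever_tip",.119),("bolt",.124)):
        for r in env.regions_of(p,t)[:2]:
            ys,xs=np.nonzero(r["region"]);c=(xs.mean(),ys.mean());print(t,r["conf"],np.round(r["rect"]),np.round(c,1),np.round(onplane(p,c,z),4))
E
```

```text
pics
{'time_s': 0.0, 'qpos': array([-64.16756307,  18.43846068,  -4.01618739,  83.17550275,
         1.29462065,  78.54098675,  -3.26040579]), 'joint_velocities': array([ 0.03906266,  0.04988783, -0.00610741,  0.06284072,  0.03513406,
       -0.00810542, -0.03762876]), 'effort': array([-3.51343788e-04, -4.91284883e+01, -4.04369496e-01, -3.12531245e+01,
       -6.39478443e-02,  4.34904615e-02,  2.05965980e-04]), 'tool_pos': array([0.2747551 , 0.58845634, 0.22146313]), 'tool_rot': array([-1.79890276e+02,  5.23684211e-03,  1.54977472e+02]), 'force': array([-1.01611409, -0.52536475,  0.71315473]), 'wrist_torque': array([ 0.03139808, -0.00485556, -0.00437183]), 'grip_width': 0.08721566728836311}
scene [ 0.04010156 -0.30396614  0.61133312]
fixture 0.88 [297. 237. 490. 352.] [413.  295.7] [ 0.6604 -0.0999  0.006 ]
fixture 0.45 [295. 239. 452. 307.] [385.7 269.7] [ 0.6935 -0.0292  0.006 ]
wrench 0.56 [296. 236. 454. 305.] [385.6 269.6] [ 0.6018 -0.0676  0.091 ]
wrench_grip 0.55 [292. 235. 450. 306.] [385.5 269.5] [ 0.602  -0.0673  0.091 ]
lever 0.66 [390. 250. 414. 268.] [401.  256.7] [ 0.6166 -0.0838  0.115 ]
lever_tip 0.77 [392. 247. 413. 266.] [401.3 256.4] [ 0.6127 -0.0856  0.119 ]
bolt 0.78 [420. 237. 434. 256.] [428. 244.] [ 0.659  -0.1087  0.124 ]
bolt 0.2 [292. 236. 451. 308.] [384.8 269.8] [ 0.5651 -0.0819  0.124 ]
side [ 0.36866974 -0.50376996  0.66947331]
fixture 0.72 [262. 270. 483. 406.] [398.1 335.7] [ 0.6599 -0.1031  0.006 ]
wrench 0.89 [265. 275. 442. 323.] [369.7 295.6] [ 0.6155 -0.0729  0.091 ]
wrench_grip 0.69 [260. 278. 440. 326.] [369.9 295.3] [ 0.616  -0.0724  0.091 ]
lever 0.54 [364. 283. 391. 294.] [377. 289.] [ 0.6207 -0.0828  0.115 ]
lever_tip 0.73 [360. 278. 390. 298.] [376.4 288.8] [ 0.6182 -0.0852  0.119 ]
bolt 0.54 [406. 278. 424. 300.] [414.2 289.5] [ 0.667  -0.1093  0.124 ]
```

```bash
python3 - <<'E'
import cv2,numpy as np
a=cv2.imread("pics/scene0.png")[210:370,270:510];b=cv2.imread("pics/side0.png")[250:420,250:490]
a=cv2.resize(a,None,fx=3.3,fy=3.3)[:,:790];b=cv2.resize(b,None,fx=2.5,fy=2.5)
cv2.imwrite("pics/a.png",a);cv2.imwrite("pics/b.png",cv2.resize(cv2.imread("pics/side0.png")[250:420,250:490],None,fx=3.3,fy=3.3))
E
```

```text
(no output)
```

View pics/a.png

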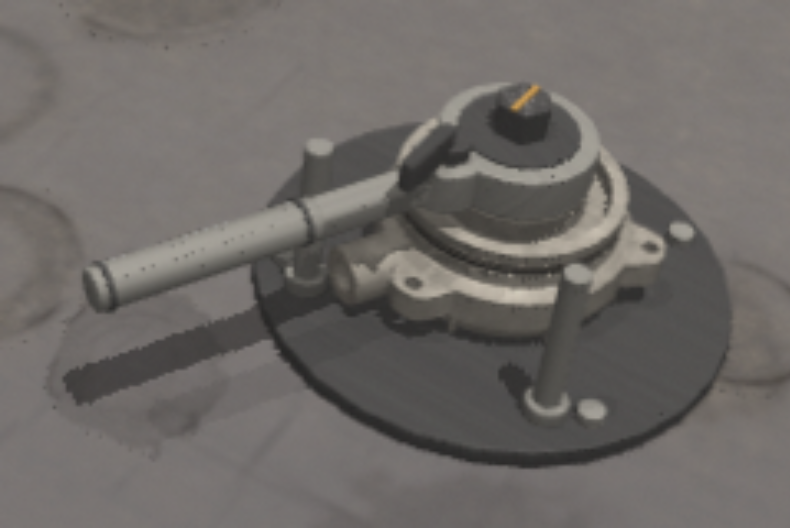

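View pics/b.png

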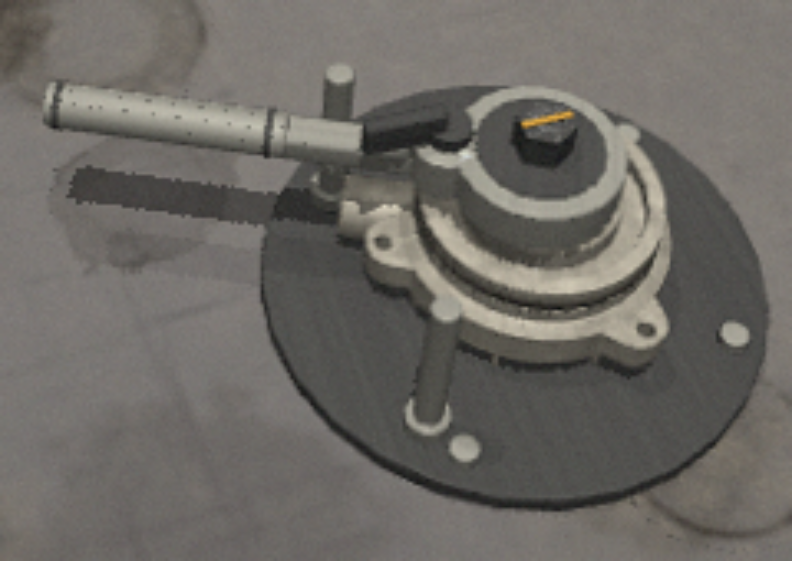

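The handle points roughly along −x towards the robot, with its end at about (97,285) in the scene crop. The lever is tilted to the −y side and the bolt's brass line is at (523,98). The second post is on the −y side, which is where the handle must swing.

```bash
python3 - <<'E'
from h import *
P={n:env.read_camera(n) for n in("scene","side")}
off={"scene":(270,210),"side":(250,250)}
pts={"scene":{"bolt":(523,98,.1245),"end":(97,285,.091),"levtip_top":(405,170,.1245),"postA":(318,147,.104),"postB":(578,272,.104)},
"side":{"bolt":(547,118,.1245),"end":(55,106,.091),"levtip_top":(368,127,.1245),"postA":(341,75,.104),"postB":(447,310,.104)}}
for n in pts:
  for k,(u,v,z) in pts[n].items():
    X=onplane(P[n],(off[n][0]+u/3.3,off[n][1]+v/3.3),z)
    if k=="bolt":B=X
    d=X-B;print(n,k,np.round(X,4),"r",round(np.hypot(*d[:2]),4),"ang",round(np.degrees(np.arctan2(d[1],d[0])),1))
E
```

```text
scene bolt [ 0.669  -0.1049  0.1245] r 0.0 ang 0.0
scene end [0.4759 0.0075 0.091 ] r 0.2234 ang 149.8
scene levtip_top [ 0.5881 -0.0829  0.1245] r 0.0838 ang 164.8
scene postA [ 0.6022 -0.0316  0.104 ] r 0.0991 ang 132.4
scene postB [ 0.5934 -0.1689  0.104 ] r 0.0991 ang -139.7
side bolt [ 0.6724 -0.104   0.1245] r 0.0 ang 0.0
side end [0.4761 0.0068 0.091 ] r 0.2253 ang 150.5
side levtip_top [ 0.5957 -0.0814  0.1245] r 0.0799 ang 163.6
side postA [ 0.6054 -0.0316  0.104 ] r 0.0986 ang 132.8
side postB [ 0.5944 -0.1685  0.104 ] r 0.1012 ang -140.4
```

apply_moves --targets '[[[20, -44, 0], [0, 0, 0]], [[40, -88, 0], [0, 0, 0]], [[60, -132, 0], [0, 0, 0]], [[80, -177, 0], [0, 0, 0]], [[100, -221, 0], [0, 0, 0]], [[120, -266, 0], [0, 0, 0]], [[140, -311, 0], [0, 0, 0]], [[160, -355, 0], [0, 0, 0]]]' --hand 0 --squeeze 20

```text
time_s: 1.6
tool_pos: [0.4356, 0.232, 0.223]
tool_rot: [179.9, 0.0, 155.0]
force: [0.4, 1.0, 0.3]
grip_width: 0.0312
```

apply_moves --targets '[[[20, -44, 0], [0, 0, 0]], [[40, -88, 0], [0, 0, 0]], [[60, -132, 0], [0, 0, 0]], [[80, -177, 0], [0, 0, 0]], [[100, -221, 0], [0, 0, 0]], [[120, -266, 0], [0, 0, 0]], [[140, -311, -10], [0, 0, 0]], [[160, -361, -40], [0, 0, 0]]]'

```text
time_s: 2.4
tool_pos: [0.5936, -0.12, 0.1906]
tool_rot: [179.9, 0.3, 155.0]
force: [0.8, -0.2, 0.5]
grip_width: 0.0003
```

apply_moves --targets '[[[0, 0, 0], [0, 0, 0]], [[0, 0, 0], [0, 0, 0]]]'

```text
time_s: 2.6
tool_pos: [0.5906, -0.1185, 0.1874]
tool_rot: [-179.9, -0.1, 154.8]
force: [0.5, -0.3, 0.5]
grip_width: 0.0006
```

```bash
cat >> h.py <<'E'
from scipy.spatial.transform import Rotation as Ro
def wrist():
    o=env.get_obs();p=env.read_camera("wrist");T=np.eye(4);T[:3,:3]=Ro.from_euler("xyz",o["tool_rot"],degrees=True).as_matrix();T[:3,3]=o["tool_pos"]
    p["camera_from_world"]=np.linalg.inv(T@np.array(p["mount"]));return o,p
E
python3 - <<'E'
from h import *
o,p=wrist();print(o["tool_pos"],p["mount"])
save("w1.png",p["image"])
for t,z in(("lever",.1245),("bolt",.124)):
    for r in env.regions_of(p,t)[:1]:
        ys,xs=np.nonzero(r["region"]);c=(xs.mean(),ys.mean());print(t,r["conf"],np.round(r["rect"]),np.round(c,1),np.round(onplane(p,c,z),4))
for X in([.599,-.081,.1245],[.634,-.0836,.1245],[.6705,-.1045,.1245]):print(X,proj(p,np.array(X)))
E
```

```text
[ 0.5906192  -0.11850213  0.18735694] [[ 1.40723644e-04 -9.69980869e-01 -2.43181197e-01  6.57522446e-02]
 [ 9.99999982e-01  1.06494291e-04  1.53902594e-04  1.25974061e-03]
 [-1.23385162e-04 -2.43181214e-01  9.69980867e-01 -1.62683207e-01]
 [ 0.00000000e+00  0.00000000e+00  0.00000000e+00  1.00000000e+00]]
lever 0.59 [375. 229. 402. 272.] [388.3 252.1] [ 0.603  -0.0799  0.1245]
[0.599, -0.081, 0.1245] [383.91112355 246.92778607]
[0.634, -0.0836, 0.1245] [402.39268809 298.87776772]
[0.6705, -0.1045, 0.1245] [393.87197432 360.55806141]
```

View pics/w1.png

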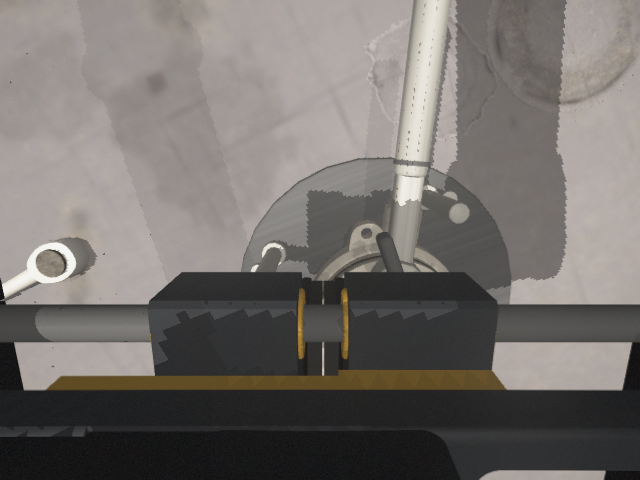

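The lever shows from (381,235) to (395,272), with its free end about where predicted. Post B is at (270,255) and an unrelated light post is at (50,260). I'll descend beside the paddle.

apply_moves --targets '[[[3, 0, -35], [0, 0, 0]], [[6, 0, -60], [0, 0, 0]], [[6, 0, -74], [0, 0, 0]], [[6, 0, -74], [0, 0, 0]], [[6, 0, -74], [0, 0, 0]]]'

```text
time_s: 3.25
tool_pos: [0.5977, -0.1168, 0.1155]
tool_rot: [180.0, 0.1, 155.0]
force: [0.1, -1.0, 0.7]
grip_width: 0.0004
```

```bash
python3 - <<'E'
from h import *
print(env.get_obs()["force"],env.get_obs()["tool_pos"])
p=env.read_camera("side");save("s1.png",cv2.resize(p["image"][200:420,220:500],None,fx=2.8,fy=2.8))
s=cv2.imread("pics/scene0.png");
o,p=wrist()
E
```

```text
[ 0.14335856 -1.04933685  0.7031846 ] [ 0.59774466 -0.11683142  0.11552099]
```

View pics/s1.png

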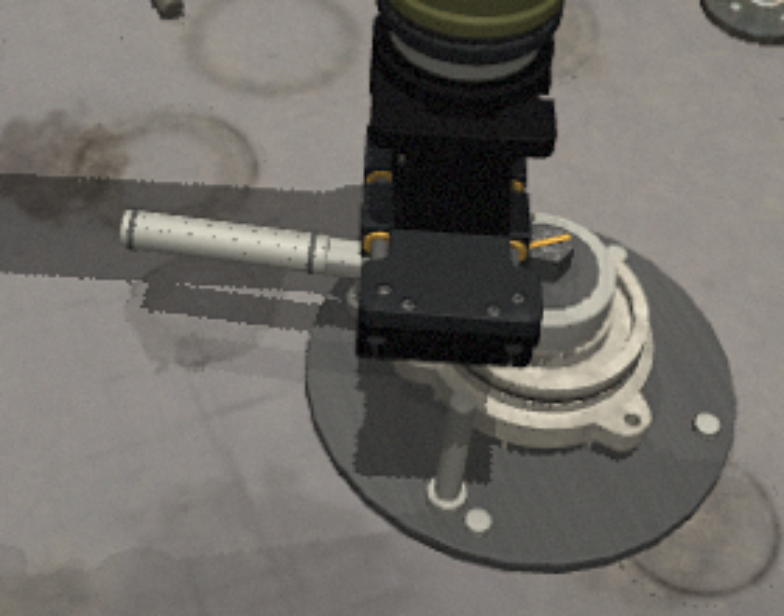

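View pics/scene0.png

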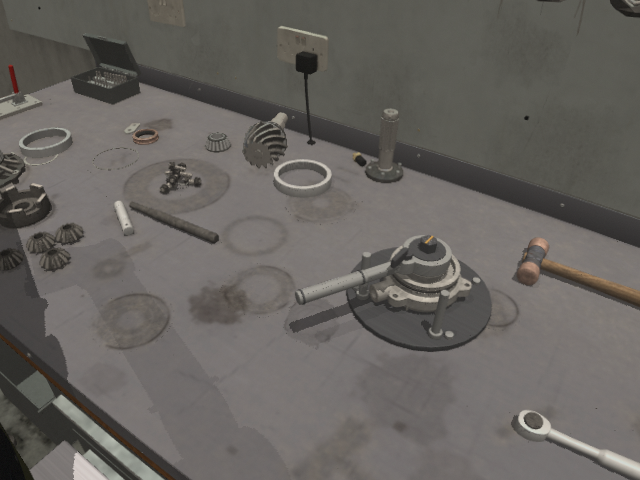

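The gripper is beside the lever with the post clear. The other ratchet lies flat on the bench, lower right, out of the way. Now I'll push the paddle in steps.

apply_moves --targets '[[[1, 7, -2], [0, 0, 0]], [[3, 14, -2], [0, 0, 0]], [[5, 20, -2], [0, 0, 0]], [[8, 26, -2], [0, 0, 0]], [[8, 26, -2], [0, 0, 0]]]'

```text
time_s: 3.85
tool_pos: [0.6056, -0.0898, 0.1123]
tool_rot: [180.0, -0.0, 155.1]
force: [0.5, -0.5, -0.2]
grip_width: 0.0004
```

```bash
cat > look.py <<'E'
from h import *
import sys
o,p=wrist();print(o["tool_pos"],o["force"],o["time_s"])
save(sys.argv[1],p["image"])
for r in env.regions_of(p,"lever")[:1]:
    ys,xs=np.nonzero(r["region"]);print(r["conf"],np.round(r["rect"]),xs.mean(),ys.mean())
for a in (.45,.2,0,-.2,-.28,-.4,-.45):
    th=np.radians(150.2)+a;e=np.array([.634,-.0836,.1245]);print(a,*[np.round(proj(p,e+l*np.array([np.cos(th),np.sin(th),0]))) for l in(.042,.025)])
E
python3 look.py w2.png
```

```text
[ 0.60563297 -0.08979052  0.11227045] [ 0.46679612 -0.50555719 -0.15145875] 3.85
0.6 [344. 258. 366. 273.] 353.8646288209607 266.1834061135371
0.45 [326. 274.] [341. 311.]
0.2 [351. 268.] [355. 307.]
0 [372. 268.] [367. 307.]
-0.2 [393. 272.] [379. 309.]
-0.28 [400. 274.] [384. 311.]
-0.4 [412. 279.] [390. 314.]
-0.45 [416. 281.] [393. 315.]
```

View pics/w2.png

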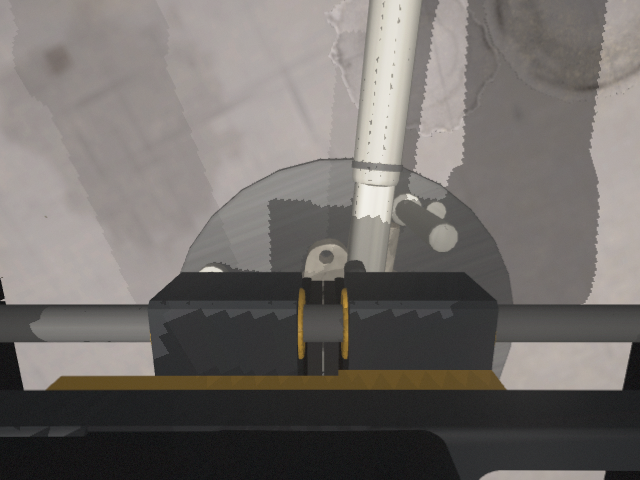

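Lever end is at (354,262), so the lever is at about +0.2 rad and moving. Continuing.

apply_moves --targets '[[[-3, 4, 0], [0, 0, 0]], [[-6, 8, 0], [0, 0, 0]], [[-6, 12, 0], [0, 0, 0]], [[-6, 16, 0], [0, 0, 0]], [[-6, 20, 0], [0, 0, 0]], [[-6, 20, 0], [0, 0, 0]]]'

```text
time_s: 4.55
tool_pos: [0.5991, -0.0704, 0.1123]
tool_rot: [180.0, -0.0, 155.0]
force: [-0.9, -0.8, -0.3]
grip_width: 0.0005
```

```bash
python3 look.py w3.png
```

```text
[ 0.59913898 -0.07043129  0.11234358] [-0.90770699 -0.7516338  -0.28302806] 4.55
0.45 [290. 307.] [305. 342.]
0.2 [314. 301.] [319. 339.]
0 [335. 301.] [331. 338.]
-0.2 [355. 304.] [343. 340.]
-0.28 [363. 307.] [347. 342.]
-0.4 [374. 311.] [354. 344.]
-0.45 [378. 314.] [356. 346.]
```

View pics/w3.png

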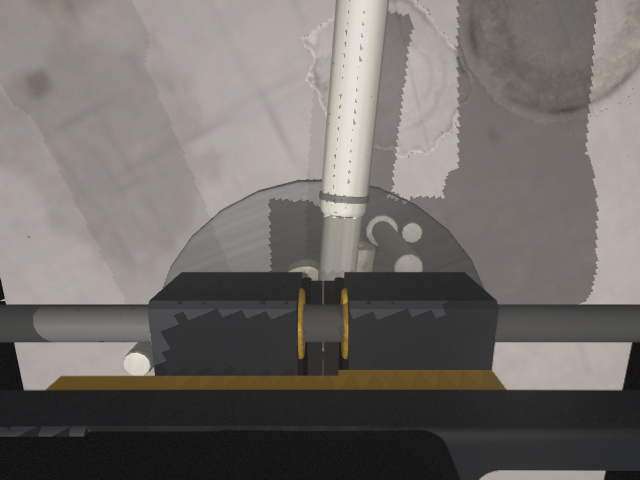

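The fingers hide the lever here. The handle (340,100) doesn't seem to have moved. I'll back off, hover on the +y side of the grip and check.

apply_moves --targets '[[[-4, -10, 0], [0, 0, 0]], [[-4, -10, 40], [0, 0, 0]], [[-4, -10, 70], [0, 0, 0]], [[-24, 20, 75], [0, 0, 0]], [[-44, 50, 75], [0, 0, 0]], [[-60, 79, 75], [0, 0, 0]], [[-60, 79, 75], [0, 0, 0]]]'

```text
time_s: 5.35
tool_pos: [0.5373, 0.0122, 0.1873]
tool_rot: [179.8, -0.1, 155.3]
force: [0.5, -0.1, 0.1]
grip_width: 0.0007
```

```bash
python3 - <<'E'
from h import *
print(env.get_obs()["tool_pos"])
p=env.read_camera("side");save("s2.png",cv2.resize(p["image"][250:420,250:490],None,fx=3.3,fy=3.3))
for r in env.regions_of(p,"lever")[:1]:
    ys,xs=np.nonzero(r["region"]);c=(xs.mean(),ys.mean());print(r["conf"],r["rect"],onplane(p,c,.115))
E
```

```text
[0.53725675 0.01222512 0.18732187]
0.95 [361.3, 273.3, 392.8, 294.0] [ 0.62550975 -0.07320696  0.115     ]
```

View pics/s2.png

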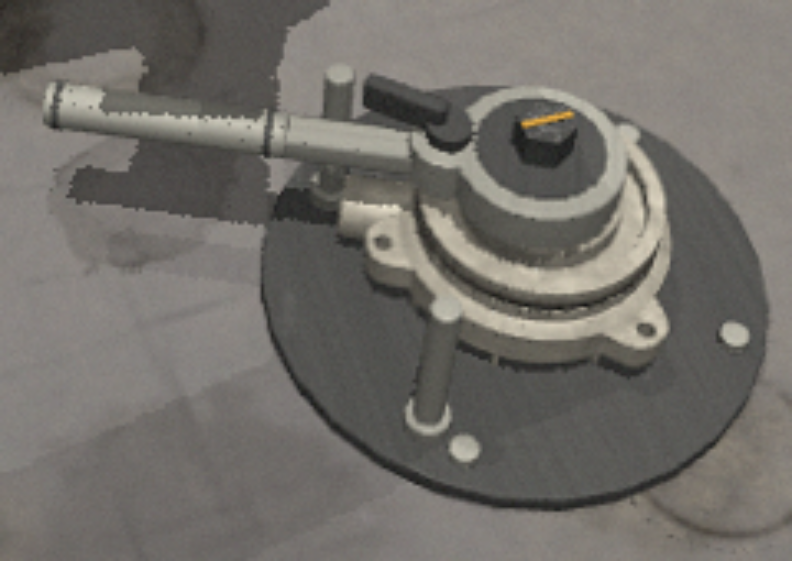

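```bash
python3 - <<'E'
from h import *
p=env.read_camera("side")
a,b=[onplane(p,(250+u/3.3,250+v/3.3),.1245) for u,v in((372,80),(440,105))];d=a-b
print(a,b,np.degrees(np.arctan2(d[1],d[0])));d=a-np.array([.634,-.0836,.1245]);print(np.hypot(*d[:2]),np.degrees(np.arctan2(d[1],d[0])))
for g in(-.28,-.45):
  th=np.radians(150.2)+g;e=np.array([.6355,-.083,.1245])+.042*np.array([np.cos(th),np.sin(th),0]);print(g,(proj(p,e)-250)*3.3)
E
```

```text
[ 0.60872329 -0.05636111  0.1245    ] [ 0.63104951 -0.08060373  0.1245    ] 132.643506197098
0.03716004815715548 132.8602203085816
-0.28 [363.83859561  76.04048447]
-0.45 [370.94288205  66.1354954 ]
```

The lever has flipped to the tighten side (end at (372,80) in the crop, about −0.30 rad), but that margin is thin. I'll nudge it further.

apply_moves --targets '[[[22, -40, 0], [0, 0, 0]], [[44, -80, 0], [0, 0, 0]], [[60, -102, 0], [0, 0, 0]], [[60, -102, -35], [0, 0, 0]], [[60, -102, -65], [0, 0, 0]], [[60, -102, -75], [0, 0, 0]], [[60, -102, -75], [0, 0, 0]], [[60, -102, -75], [0, 0, 0]]]'

```text
time_s: 6.3
tool_pos: [0.6, -0.0952, 0.1135]
tool_rot: [180.0, 0.1, 154.9]
force: [0.1, -0.2, 1.0]
grip_width: 0.0001
```

apply_moves --targets '[[[0, 7, -1], [0, 0, 0]], [[0, 14, -1], [0, 0, 0]], [[0, 20, -1], [0, 0, 0]], [[0, 24, -1], [0, 0, 0]], [[1, 27, -1], [0, 0, 0]], [[2, 29, -1], [0, 0, 0]], [[2, 29, -1], [0, 0, 0]]]'

```text
time_s: 7.0
tool_pos: [0.6012, -0.0654, 0.1114]
tool_rot: [-180.0, 0.0, 155.0]
force: [-0.6, -0.9, 0.4]
grip_width: 0.0001
```

apply_moves --targets '[[[-4, -10, 0], [0, 0, 0]], [[-4, -10, 40], [0, 0, 0]], [[-4, -10, 70], [0, 0, 0]], [[-24, 20, 75], [0, 0, 0]], [[-44, 50, 75], [0, 0, 0]], [[-62, 76, 75], [0, 0, 0]], [[-62, 76, 75], [0, 0, 0]]]'

```text
time_s: 7.7
tool_pos: [0.5371, 0.015, 0.1863]
tool_rot: [179.8, -0.1, 155.3]
force: [-0.7, 0.6, -0.3]
grip_width: 0.0007
```

```bash
python3 - <<'E'
from h import *
print(env.get_obs()["tool_pos"])
p=env.read_camera("side");save("s3.png",cv2.resize(p["image"][265:325,260:440],None,fx=4.4,fy=4.4,interpolation=cv2.INTER_NEAREST))
for r in env.regions_of(p,"lever")[:1]:
    ys,xs=np.nonzero(r["region"]);c=(xs.mean(),ys.mean());print(r["conf"],r["rect"],onplane(p,c,.115))
E
```

```text
[0.53710104 0.01495896 0.18625344]
0.67 [365.0, 269.6, 390.2, 294.0] [ 0.6276318 -0.0716916  0.115    ]
```

View pics/s3.png

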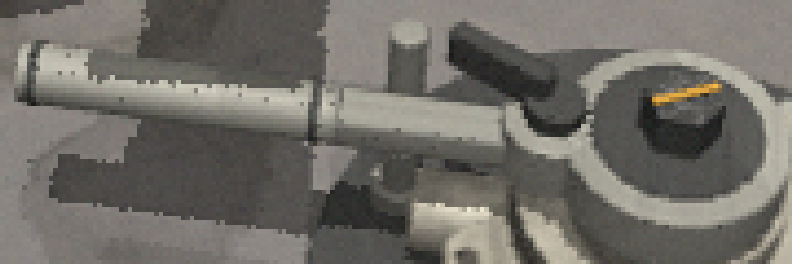

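The lever is now further over, with its end at (462,35) in this crop. The handle and the brass line haven't moved. Descending beside the grip.

apply_moves --targets '[[[0, 0, -40], [0, 0, 0]], [[0, 0, -80], [0, 0, 0]], [[0, 0, -107], [0, 0, 0]], [[0, 0, -107], [0, 0, 0]], [[0, 0, -107], [0, 0, 0]]]'

```text
time_s: 8.3
tool_pos: [0.5397, 0.0091, 0.0797]
tool_rot: [-180.0, 0.0, 154.9]
force: [0.0, -0.8, 0.5]
grip_width: 0.0007
```

```bash
python3 - <<'E'
from h import *
o=env.get_obs();t=o["tool_pos"];print(t,o["force"],o["qpos"][6],o["tool_rot"])
B=np.array([.6705,-.1045])
for i in range(0,24):
    f=150.2+i*61/23;a=np.radians(f);h=np.array([np.cos(a),np.sin(a)]);n=np.array([-h[1],h[0]])
    print(i,np.round((B+.172*h-.022*n-t[:2])*1000),round(np.radians(f-150.2),3))
E
```

```text
[0.53969328 0.00908007 0.0797366 ] [ 0.04217227 -0.82669528  0.51254865] 66.72500858461484 [-1.79952722e+02  2.40686847e-02  1.54855547e+02]
0 [-8. -9.] 0.0
1 [-12. -16.] 0.046
2 [-17. -22.] 0.093
3 [-21. -29.] 0.139
4 [-24. -36.] 0.185
5 [-28. -44.] 0.231
6 [-31. -51.] 0.278
7 [-34. -58.] 0.324
8 [-36. -66.] 0.37
9 [-38. -74.] 0.417
10 [-40. -82.] 0.463
11 [-41. -90.] 0.509
12 [-42. -98.] 0.555
13 [ -42. -106.] 0.602
14 [ -43. -114.] 0.648
15 [ -42. -122.] 0.694
16 [ -42. -130.] 0.741
17 [ -41. -138.] 0.787
18 [ -40. -146.] 0.833
19 [ -38. -153.] 0.879
20 [ -36. -161.] 0.926
21 [ -34. -169.] 0.972
22 [ -31. -176.] 1.018
23 [ -28. -184.] 1.065
```

apply_moves --targets '[[[-8, -9, 0], [0, 0, 0]], [[-12, -16, 0], [0, 0, 0.05]], [[-17, -22, 0], [0, 0, 0.09]], [[-21, -29, 0], [0, 0, 0.14]], [[-24, -36, 0], [0, 0, 0.18]], [[-28, -44, 0], [0, 0, 0.23]], [[-28, -44, 0], [0, 0, 0.23]]]'

```text
time_s: 9.0
tool_pos: [0.5116, -0.0353, 0.0813]
tool_rot: [179.9, 0.2, 168.0]
force: [0.3, -0.3, -0.2]
grip_width: 0.0007
```

```bash
cat > chk.py <<'E'
from h import *
import sys
o=env.get_obs();print(o["tool_pos"],o["force"],o["time_s"])
p=env.read_camera("side");save(sys.argv[1],cv2.resize(p["image"][250:420,250:490],None,fx=3.3,fy=3.3))
# brass line direction on the bolt end
im=p["image"].astype(int);m=(im[...,0]-im[...,2]>90);m[:270]=0;m[310:]=0;m[:,:395]=0;m[:,440:]=0
ys,xs=np.nonzero(m);print("brass px",len(xs))
W=np.array([onplane(p,(x,y),.1245)[:2] for x,y in zip(xs,ys)])
if len(W)>4:
    u=np.linalg.svd(W-W.mean(0))[2][0];print("brass ang",np.degrees(np.arctan2(u[1],u[0]))%180,W.mean(0))
E
python3 chk.py c1.png; python3 - <<'E'
import cv2,numpy as np
from h import onplane,env
im=cv2.imread("pics/scene0.png")
p0=env.read_camera("side");a=cv2.imread("pics/side0.png")[...,::-1].astype(int)
m=(a[...,0]-a[...,2]>90);m[:270]=0;m[310:]=0;m[:,:395]=0;m[:,440:]=0
ys,xs=np.nonzero(m);W=np.array([onplane(p0,(x,y),.1245)[:2] for x,y in zip(xs,ys)])
u=np.linalg.svd(W-W.mean(0))[2][0];print("start brass",len(xs),np.degrees(np.arctan2(u[1],u[0]))%180)
E
```

```text
[ 0.51161664 -0.03526105  0.08126122] [ 0.26185633 -0.34077139 -0.22522129] 9.0
brass px 29
brass ang 176.06026592464502 [ 0.67224993 -0.10359149]
start brass 25 175.56154693796603
```

View pics/c1.png

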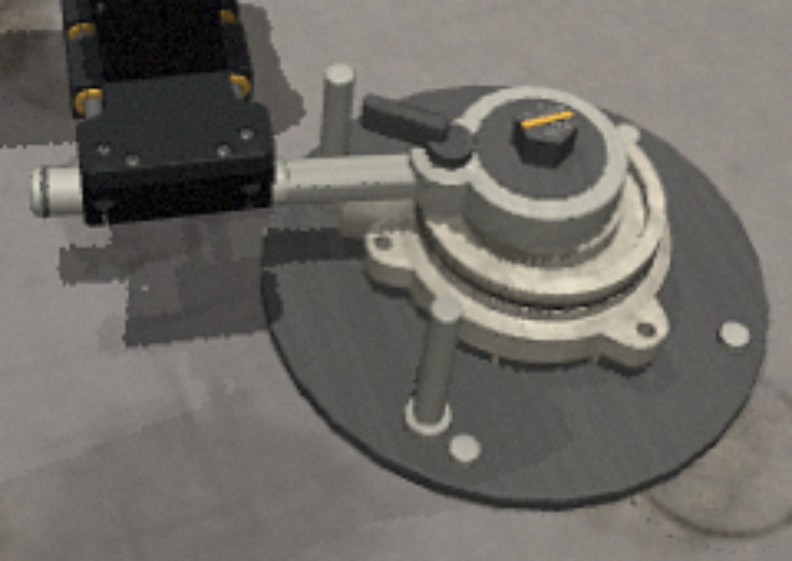

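The handle is swinging and the brass line hasn't moved (175.6° → 176.1°), so it free-wheels. Continuing the arc.

apply_moves --targets '[[[-3, -7, -1], [0, 0, 0.05]], [[-6, -14, -1], [0, 0, 0.09]], [[-8, -22, -1], [0, 0, 0.14]], [[-10, -30, -1], [0, 0, 0.18]], [[-12, -38, -1], [0, 0, 0.23]], [[-13, -46, -1], [0, 0, 0.28]], [[-14, -54, -1], [0, 0, 0.32]], [[-14, -62, -1], [0, 0, 0.37]]]'

```text
time_s: 9.9
tool_pos: [0.4973, -0.0948, 0.0789]
tool_rot: [179.9, 0.0, -170.6]
force: [-0.9, 0.6, -0.2]
grip_width: 0.0005
```

```bash
python3 chk.py c2.png
```

```text
[ 0.49729104 -0.09484165  0.07887252] [-0.87533018  0.56512613 -0.15825525] 9.9
brass px 31
brass ang 178.4831438234551 [ 0.67131477 -0.10363428]
```

apply_moves --targets '[[[0, -8, 0], [0, 0, 0.05]], [[0, -16, 0], [0, 0, 0.09]], [[0, -24, 0], [0, 0, 0.14]], [[1, -32, 0], [0, 0, 0.18]], [[2, -40, 0], [0, 0, 0.23]], [[4, -47, 0], [0, 0, 0.28]], [[6, -55, 0], [0, 0, 0.32]], [[6, -55, 0], [0, 0, 0.32]]]'

```text
time_s: 10.75
tool_pos: [0.5036, -0.1507, 0.0788]
tool_rot: [-180.0, 0.0, -152.4]
force: [-0.5, 0.2, 0.3]
grip_width: 0.0006
```

```bash
python3 chk.py c3.png
```

```text
[ 0.5035655  -0.15072529  0.0787509 ] [-0.46786976  0.22996429  0.29969462] 10.75
brass px 32
brass ang 0.042421119129500084 [ 0.67139539 -0.10348381]
```

View pics/c3.png

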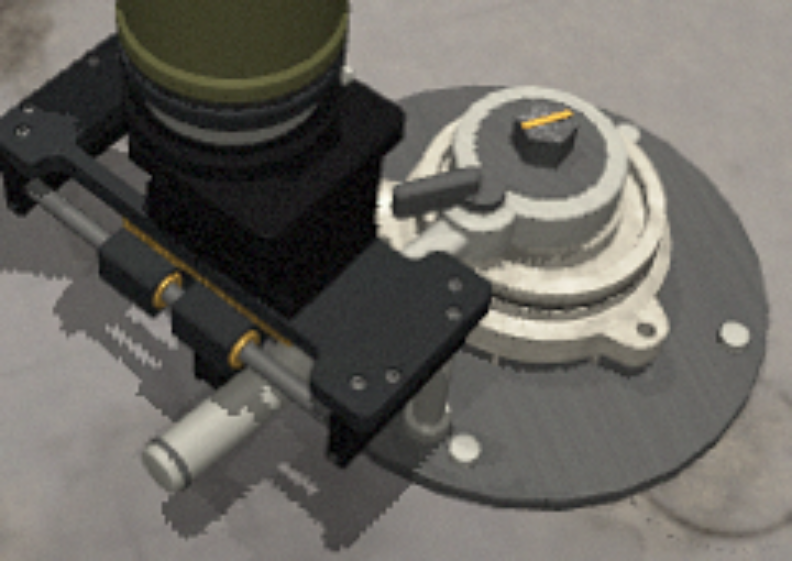

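The handle is near the stop, the lever is still on the tighten side, and the bolt has turned at most about 4°. Finishing the last few degrees.

apply_moves --targets '[[[2, -5, 0], [0, 0, 0.03]], [[3, -9, 0], [0, 0, 0.06]], [[5, -14, 0], [0, 0, 0.09]], [[7, -18, 0], [0, 0, 0.11]], [[7, -18, 0], [0, 0, 0.11]]]'

```text
time_s: 11.3
tool_pos: [0.5104, -0.1687, 0.0785]
tool_rot: [-180.0, 0.0, -146.1]
force: [0.4, -0.2, -0.4]
grip_width: 0.0005
```

apply_moves --targets '[[[-5, 9, 0], [0, 0, 0]], [[-12, 21, 0], [0, 0, 0]], [[-12, 21, 40], [0, 0, 0]], [[-12, 21, 85], [0, 0, 0]], [[-12, 60, 120], [0, 0, 0]], [[-12, 105, 130], [0, 0, 0]], [[-12, 150, 130], [0, 0, 0]], [[-12, 150, 130], [0, 0, 0]]]'

```text
time_s: 12.1
tool_pos: [0.4975, -0.0094, 0.2088]
tool_rot: [179.9, 0.2, -145.3]
force: [0.9, 0.2, -0.5]
grip_width: 0.0007
```

```bash
python3 chk.py c4.png; python3 - <<'E'
from h import *
p=env.read_camera("side")
for t,z in(("wrench_grip",.091),("lever",.115)):
  for r in env.regions_of(p,t)[:1]:print(t,r["conf"],r["rect"])
E
```

```text
[ 0.49749102 -0.00942027  0.20884535] [ 0.90546862  0.18307872 -0.53393245] 12.1
brass px 30
brass ang 179.75231448606627 [ 0.67127671 -0.10360387]
wrench_grip 0.79 [302.8, 277.4, 441.1, 411.7]
lever 0.67 [372.6, 304.5, 404.5, 319.4]
```

View pics/c4.png

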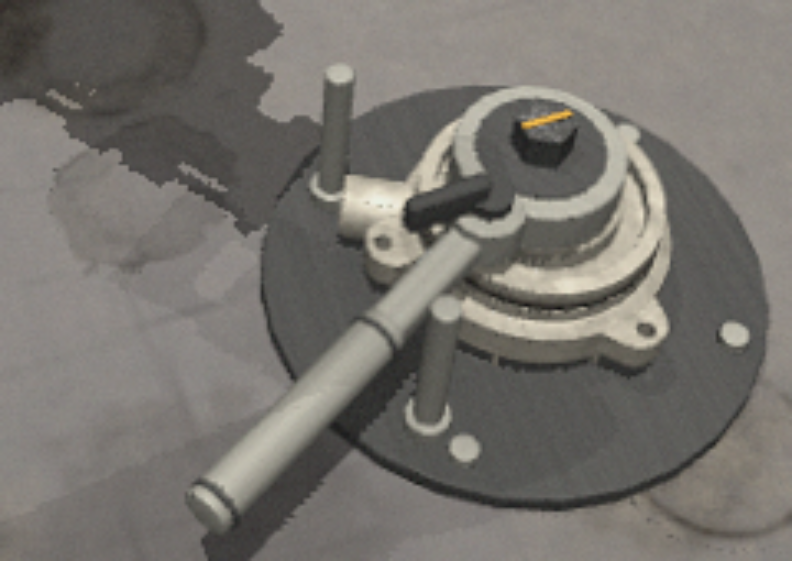

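```bash
python3 - <<'E'
from h import *
p=env.read_camera("side")
def W(u,v,z):return onplane(p,(250+u/3.3,250+v/3.3),z)[:2]
A=lambda d:np.degrees(np.arctan2(d[1],d[0]))%360
B=np.array([.671,-.1045]);e=W(210,508,.091);f=A(e-B);print("handle",e,np.hypot(*(e-B)),f,"wrench",np.radians(f-150.2))
P=B+.042*np.array([np.cos(np.radians(f)),np.sin(np.radians(f))])
l=W(412,203,.1245);print("lever",np.hypot(*(l-P)),A(l-P),np.radians(A(l-P)-f))
E
```

```text
handle [ 0.47435611 -0.21261571] 0.22440549429291518 208.80219598849826 wrench 1.0228012688983077
lever 0.03829407875785044 182.78044945326025 -0.4541651541593299
```

```bash
python3 -c "
from cell import env
print(env.sign_off())"
```

```text
the job is handed in; nothing more can be done
None
```

I flipped the lever to the tighten side and swung the handle anticlockwise to the stop post. The job was handed in about 12 s in, with the arm clear of everything; no verdict is reported.

- **Lever:** I pushed the paddle over with the closed fingers. The first push left it at only about −0.30 rad, so I pushed it a second time.
- **Handle:** I pushed the grip round its arc from the +y side, then backed off and raised the arm.

These are the last checks, all from the side camera:

| Item | Measured | Required |
|---|---|---|
| Lever | about −0.45 rad | below −0.28 |
| Handle | about 1.02 rad | above 0.87 |
| Bolt (brass line) | about 4° from its start | within 15° |

The 4° at the bolt could be measurement noise or a slight drag. Force readings stayed around 1 N at every check.

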